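# Shut off the filter and tag it

### The job

Of the two water-filter stands, one has its quarter-turn valve open, its handle pointing more or less along the pipe. Turn that handle until the valve is fully shut, square across the pipe at its stop; then take the white tag out of its rack and hang it by its eye on the hook of that same stand. Leave the other stand's valve shut and do not knock over or push about the jar, pot, spoon and cup around.

Things in the scene. Friction and masses are not known exactly. Their poses are not given: they have to be found in the camera images.
- stand_1: Fixed water-filter stand (the one whose valve is open at the start; both are alike). Foot plate 200 x 150 x 8 mm; origin at the centre of its underside, z up, x along the pipe away from the robot. Pipe and white cartridge (48 mm thick, top 79 mm up) along x at y = 25 mm. Valve stem at x = -30, y = 25 mm. Tag hook at y = -45 mm: a 7 mm rod, upright at x = 25 mm, bent at 150 mm height towards -x.
- valve_1 (a joint): Angle of stand 1's valve about the vertical, rad. 0 = shut: handle square across the pipe, pointing to the stand's +y, at the stop. 1.571 = fully open: handle along the pipe, pointing to the stand's -x (towards the robot). Grows counter-clockwise from above. Starts open, 1.15 to 1.57. Stays where left; friction 0.12 N m.
- handle_1 (a point): Centre of the grip at the end of valve 1's handle, 50 mm from the pivot axis: an upright plastic paddle 11 mm thick, 34 mm long (radially), 30 mm high (117 mm above the surface at its centre, top at 132 mm). Its y axis points outward from the pivot along the handle, its x axis across the thickness.
- pivot_1 (a point): Point on the vertical pivot axis of valve 1, level with the centre of the handle's grip; fixed to the stand, axes as the stand's.
- hook_1 (a point): Centre line of the level part of stand 1's hook rod (7 mm thick), 150 mm above the surface; axes as the stand's. The rod is level from the upright (30 mm to +x) to 25 mm to -x; its last 11 mm beyond rise by 7 mm to the free tip. Nothing stands above it or before its tip.
- stand_2: Fixed water-filter stand (the one whose valve is already shut; both are alike). Foot plate 200 x 150 x 8 mm; origin at the centre of its underside, z up, x along the pipe away from the robot. Pipe and white cartridge (48 mm thick, top 79 mm up) along x at y = 25 mm. Valve stem at x = -30, y = 25 mm. Tag hook at y = -45 mm: a 7 mm rod, upright at x = 25 mm, bent at 150 mm height towards -x.
- valve_2 (a joint): Angle of stand 2's valve about the vertical, rad. 0 = shut: handle square across the pipe, pointing to the stand's +y, at the stop. 1.571 = fully open: handle along the pipe, pointing to the stand's -x (towards the robot). Grows counter-clockwise from above. Starts shut and must stay so. Stays where left; friction 0.12 N m.
- handle_2 (a point): Centre of the grip at the end of valve 2's handle, 50 mm from the pivot axis: an upright plastic paddle 11 mm thick, 34 mm long (radially), 30 mm high (117 mm above the surface at its centre, top at 132 mm). Its y axis points outward from the pivot along the handle, its x axis across the thickness.
- hook_2 (a point): Centre line of the level part of stand 2's hook rod (7 mm thick), 150 mm above the surface; axes as the stand's. The rod is level from the upright (30 mm to +x) to 25 mm to -x; its last 11 mm beyond rise by 7 mm to the free tip. Nothing stands above it or before its tip.
- tag: Loose white plastic tag, 60 g, upright in the rack. Plate 5 mm thick (x), 44 mm wide (y), 106 mm high (z), with a round eye of 22 mm; on top of it a ribbed grip 10 mm thick, 30 mm wide, from 103 to 134 mm. Origin at the centre of the lower edge; z up towards the grip; x through the plate and the eye.
- tag_eye (a point): Centre of the tag's eye, 88 mm above its lower edge; axes as the tag's.
- rack: Fixed dark steel tag rack, 60 x 70 x 32 mm; origin at the centre of its underside, x across the slot. The slot (6.6 mm wide, 48 mm long, along y) is open at the top, its floor 6 mm up, so 26 mm of the tag stands in it.
- jar: Bystander: spice jar with a yellow cap, 45 x 44 x 100 mm, upright, loose; origin at the centre of its underside.
- pot: Bystander: small printed tub, 72 x 71 x 71 mm, upright, loose; origin at the centre of its underside.
- spoon: Bystander: steel spoon lying flat, 201 x 43 x 14 mm, loose; origin at the centre of its underside, x along it.
- cup: Bystander: steel measuring cup with a flat handle, 67 x 142 x 40 mm, loose; origin at the centre of its underside, handle towards its -y.
Not all that is in view belongs to the job. Of the things shaped like the tag, the white one is meant.

How it is judged:
By the outcome, as a careful person would: the job done as asked, in the order asked, and still so for the second after the job is handed in, with the robot touching nothing.
It also fails if it takes over 64 s, if anything falls off the work surface, if the arm or the gripper's body presses on something with over 40 N, if the wrist force passes 120 N, or if a joint passes its speed limit or range.

### The arm

A 6-joint arm with a two-finger parallel gripper is mounted at the origin on a cart in front of the work surface, level with it; the furniture and walls round the work are solid. World frame = base frame: x ahead of the robot, y to its left, z up, the work surface at z = 0. Lengths are in m, angles in degrees, forces in N, time in s.
With the tool pointing down it reaches from about 0.4 to 0.825 m from the base axis. Payload 7 kg.
Tool frame: the origin (TCP) lies on the centre line of the jaws, within the pads' length; the fingertips stand 22 mm ahead of it and the grasp point (between the pads) lies 3 mm ahead of it; z points along the fingers, y is the line along which they close (so a half turn about z gives the same grasp; the last joint's range is limited). The gripper opens to 88 mm and grips with 3 to 60 N. Pads are 19 mm wide; open, the fingers measure 130 mm over their backs; the gripper's body (78 mm by 193 mm) begins 47 mm behind the grasp point.
Start: joints at [86.752, 20.546, 0.682, 0, -70.136, -16.507], TCP at [0.228, 0.635, 0.249] pointing down, gripper open.
Joint ranges: [-176.03, 176.03], [-82.01, 121.73], [-58.28, 71.71], [-173.87, 95.51], [-174.79, -0.11], [-173.66, 173.66]. Speed limits (degrees/s): [136.94, 136.94, 172.46, 180, 180, 180].

### API

Orientations are given as [roll, pitch, yaw] about the fixed x, y, z axes, in that order (R = Rz(yaw) Ry(pitch) Rx(roll)).
In Python, from plant import get_state, cams, r gives the robot as it stands.
- The arm moves only by the tool apply_moves, never from a script. Its argument "targets" is a list of rows, each an object with "dp": the shift along the world's x, y, z in m, a list of three; "yaw": the turn about the world's z in degrees. In form: [{"dp": [x, y, z], "yaw": yaw}, ...]. A call has 1 to 20 rows; each row is the pose to reach, as a shift and turn from the pose commanded when the call began; what a row does not reach only later rows make up. A row lasts 1/12 s, in which the tool goes at most 41.7 mm and 7.16 degrees, less where a joint would pass 70% of its speed; a pose out of reach is approached as far as the arm can. A call with a gripper value outside its range is refused whole. "grip" is the gripper command: -1 is fully open, 1 is shut, values between are in proportion, set as the call begins (left out, the last holds). The fingers move at their own pace and stop on an object; "squeeze" is the grip in N (left out, the last holds). Time passes only in rows, so rows that repeat a pose let the fingers close. It gives the time, the measured TCP pose, the force, the opening and the grip force at its end, in the units of the state.
- get_state(): the state, without advancing time (a new reading comes with each control period).
- cams.capture(name): name is "side" or "top"; returns a dict with "image" (384x512x3 uint8, red, green, blue), "range_z" (384x512 float32, m along the optical axis (not along the pixel's ray), 0 where there is no reading), "fx", "fy", "cx", "cy" (pixels), "k1" (the pictures are not rectified: a ray, as slopes to the right and down, at radius r is drawn at 1 + k1 r^2 times it, then the intrinsics apply), "R" (3x3) and "t" (3): a world point X has camera coordinates R X + t. Camera axes: x right, y down, z forward; pixel columns grow to the right and rows downward; lengths in m; the calibration is good to about 2 mm. A picture is of the moment at which its call begins.
- r.close_job(): hands the job in; it is judged then, once.
The state is a dict: "time_s": time; "joints": joint angles; "qd": joint speeds; "joint_torque": joint torques, N m; "tcp_pos": TCP position; "eef_rot": TCP orientation; "contact_force": force on the tool from outside, world axes, zero at the start; "moment": the same for the moment, N m; "gripper_width": finger opening in m; "gripper_force": force on a finger pad.
Only numpy, scipy, OpenCV 4.12 (cv2) and the standard library are available. Lean on these libraries where they do the work, as an engineer would, in place of code of your own. Each camera call takes 0.05 s, during which the arm holds its last target. There are 200 camera calls.

## Working session

There is one attempt and no reset: what is moved stays moved. The work goes in short steps, Python scripts to look and compute and a tool call to move; the robot and the scene stay as the last step left them, time stands still between calls to the robot, and variables do not carry over. Pictures are saved under pics/ and viewed, at most 10 in all, crops included, and the job is handed in when it is done.

Besides the shell and the picture viewer there is one more tool, called after ">>>" as name([rows], argument=value, ...), one row to a line, values as JSON. apply_moves: Moves the arm, as the interface text tells. Its arguments: {"type":"object","properties":{"targets":{"type":"array","items":{"type":"object","properties":{"dp":{"type":"array","items":{"type":"number"}},"yaw":{"type":"number"}}}},"grip":{"type":"number"},"squeeze":{"type":"number"}},"required":["targets"]}

```bash
mkdir -p pics; cat > h.py <<'E'
import numpy as np, cv2, pickle
from plant import get_state, cams, r
def grab(n):
    return cams.capture(n)
def pts(c):
    """world point for each pixel from range"""
    h,w=c["range_z"].shape
    u,v=np.meshgrid(np.arange(w),np.arange(h))
    s=slopes(c,np.stack([u.ravel(),v.ravel()],1).astype(float))
    z=c["range_z"].ravel()
    X=np.c_[s*z[:,None],z]
    return ((X-np.array(c["t"]))@np.array(c["R"])).reshape(h,w,3)
def slopes(c,uv):
    K=np.array([[c["fx"],0,c["cx"]],[0,c["fy"],c["cy"]],[0,0,1.]])
    return cv2.undistortPoints(np.asarray(uv,float).reshape(-1,1,2),K,np.array([c["k1"],0,0,0.])).reshape(-1,2)
def onplane(c,uv,z):
    s=slopes(c,uv);R=np.array(c["R"]);o=-R.T@np.array(c["t"])
    d=np.c_[s,np.ones(len(s))]@R
    return o+d*((z-o[2])/d[:,2])[:,None]
E
python3 - <<'E'
from h import *
ims=[]
for n in("top","side"):
    c=grab(n);pickle.dump(c,open(n+".pkl","wb"))
    print(n,c["fx"],c["k1"],-np.array(c["R"]).T@np.array(c["t"]),np.array(c["R"]).round(2).tolist())
    cv2.imwrite(f"pics/{n}0.png",cv2.resize(c["image"][...,::-1],(768,576),interpolation=cv2.INTER_CUBIC))
print(get_state())
E
```

```text
top 359.70078334205914 -0.03473972111322139 [ 0.44738442 -0.06251831  1.4682803 ] [[0.03, -1.0, 0.01], [-1.0, -0.03, -0.08], [0.08, -0.0, -1.0]]
side 418.97305601290884 -0.14855440810226522 [ 0.56225818 -1.14450427  0.66541458] [[1.0, 0.0, -0.02], [-0.01, -0.47, -0.88], [-0.01, 0.88, -0.47]]
{'time_s': 0.1, 'joints': array([ 8.67510954e+01,  2.05868912e+01,  6.39895018e-01, -1.89888831e-02,
       -7.01368560e+01, -1.65070687e+01]), 'qd': array([ 0.02399551, -0.17663509,  0.01892916,  0.0674273 ,  0.05372651,
       -0.0309218 ]), 'joint_torque': array([-1.04053699e-03, -5.84167492e+01,  2.93753350e+01,  7.01580226e+00,
        1.02075341e-02, -5.02910098e-05]), 'tcp_pos': array([0.22803658, 0.63488107, 0.24772401]), 'eef_rot': array([ 1.79914531e+02, -6.71147387e-03, -1.97624333e+01]), 'contact_force': array([-0.47838313, -0.0812925 , -0.51523326]), 'moment': array([-0.04036657,  0.02279128,  0.03724593]), 'gripper_force': 0.0, 'gripper_width': 0.08768236474979031}
```

View pics/top0.png

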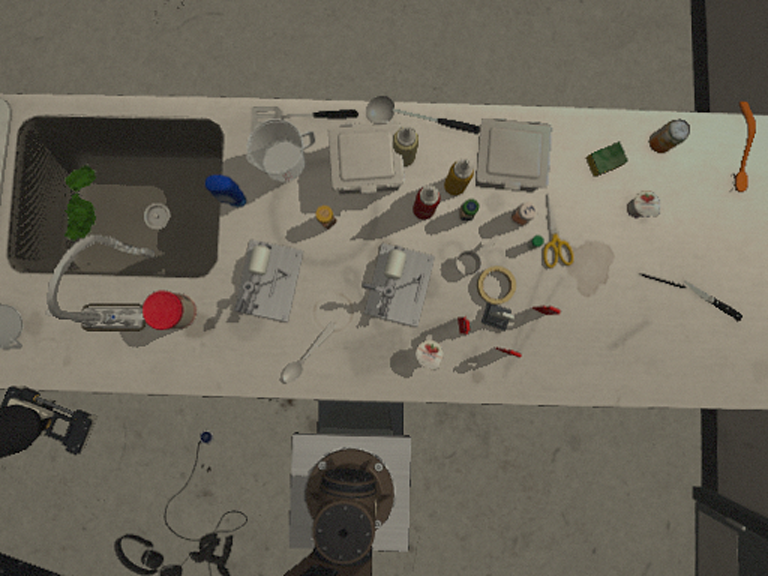

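View pics/side0.png

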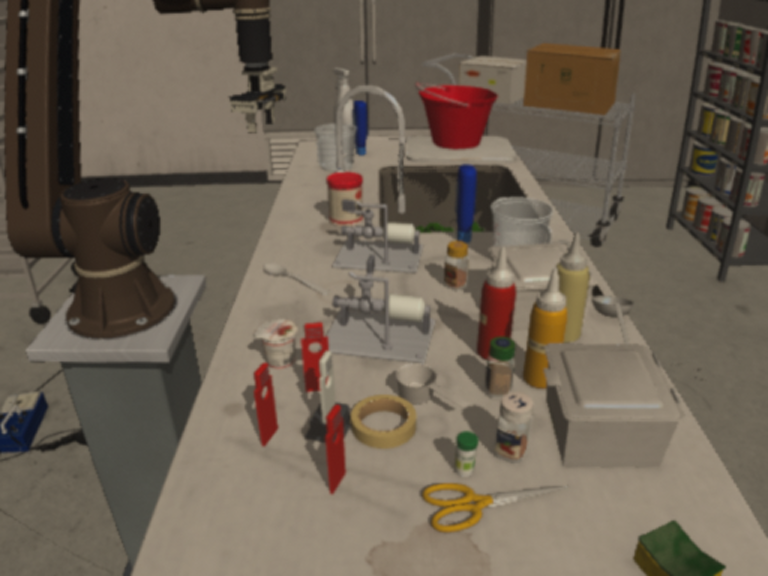

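Top view (768x576): stands at about (270,280) and (400,285), dark rack with the white tag at (497,317), and red tags at (463,325), (546,310) and (510,352). In the side view the white tag is at (326,380) in the rack, with red tags at (265,403), (316,356) and (336,447). The white one fits the description. I'll confirm it and the open valve in one enlarged crop.

```bash
python3 - <<'E'
from h import *
t=pickle.load(open("top.pkl","rb"));s=pickle.load(open("side.pkl","rb"))
def cr(c,x,y,w,h):
    return cv2.resize(c["image"][y:y+h,x:x+w,::-1],(400,300),interpolation=cv2.INTER_CUBIC)
a=cr(t,148,152,68,51);b=cr(t,234,155,68,51);d=cr(t,296,185,68,51);e=cr(s,150,130,180,135)
cv2.imwrite("pics/c1.png",np.vstack([np.hstack([a,b]),np.hstack([d,e])]))
P=pts(t);np.set_printoptions(precision=3,suppress=True)
def show(P,im,x0,y0,x1,y1,zlo,zhi):
    Q=P[y0:y1,x0:x1].reshape(-1,3);I=im[y0:y1,x0:x1].reshape(-1,3)
    m=(Q[:,2]>zlo)&(Q[:,2]<zhi);return Q[m],I[m]
for nm,box in(("L",(150,150,210,225)),("R",(236,155,296,225))):
    # foot plate
    Q,I=show(P,t["image"],*box,0.003,0.016)
    for lo,hi in((.1,.125),(.125,.138),(.14,.165)):
        q,_=show(P,t["image"],*box,lo,hi);print(nm,lo,len(q),q[:40].tolist() if len(q)<12 else (q.mean(0),q.min(0),q.max(0)))
q,_=show(P,t["image"],310,195,350,225,.09,.2);print("tag",q)
print("plane z sample",np.median(P[180:190,210:230,2]))
E
```

```text
L 0.1 79 (array([0.526, 0.268, 0.108]), array([0.474, 0.186, 0.1  ]), array([0.579, 0.285, 0.125]))
L 0.125 30 (array([0.495, 0.278, 0.131]), array([0.473, 0.186, 0.125]), array([0.581, 0.294, 0.136]))
L 0.14 38 (array([0.547, 0.195, 0.153]), array([0.511, 0.187, 0.146]), array([0.582, 0.204, 0.161]))
R 0.1 65 (array([ 0.538, -0.078,  0.108]), array([ 0.526, -0.1  ,  0.1  ]), array([ 0.55 , -0.028,  0.125]))
R 0.125 25 (array([ 0.545, -0.038,  0.131]), array([ 0.538, -0.055,  0.126]), array([ 0.553, -0.024,  0.137]))
R 0.14 37 (array([ 0.543, -0.16 ,  0.154]), array([ 0.51 , -0.168,  0.146]), array([ 0.577, -0.151,  0.161]))
tag [[ 0.488 -0.362  0.093]
 [ 0.487 -0.362  0.114]
 [ 0.488 -0.366  0.114]
 [ 0.488 -0.37   0.111]
 [ 0.487 -0.371  0.124]
 [ 0.487 -0.371  0.138]
 [ 0.487 -0.375  0.137]
 [ 0.487 -0.379  0.138]
 [ 0.484 -0.365  0.097]
 [ 0.484 -0.366  0.113]
 [ 0.484 -0.37   0.112]
 [ 0.484 -0.37   0.127]
 [ 0.483 -0.371  0.141]
 [ 0.483 -0.374  0.142]
 [ 0.484 -0.378  0.141]
 [ 0.484 -0.381  0.142]
 [ 0.484 -0.386  0.137]
 [ 0.484 -0.389  0.14 ]
 [ 0.48  -0.369  0.13 ]
 [ 0.48
[... 484 characters left out ...]
.404  0.113]
 [ 0.466 -0.28   0.13 ]
 [ 0.466 -0.283  0.132]
 [ 0.466 -0.287  0.132]
 [ 0.463 -0.279  0.135]
 [ 0.463 -0.283  0.132]
 [ 0.463 -0.287  0.132]
 [ 0.459 -0.28   0.132]
 [ 0.459 -0.284  0.131]
 [ 0.459 -0.287  0.132]
 [ 0.455 -0.28   0.133]
 [ 0.455 -0.283  0.136]
 [ 0.455 -0.287  0.135]
 [ 0.451 -0.28   0.129]
 [ 0.452 -0.283  0.135]
 [ 0.452 -0.287  0.135]
 [ 0.448 -0.281  0.128]
 [ 0.448 -0.284  0.132]
 [ 0.448 -0.287  0.136]
 [ 0.444 -0.281  0.123]
 [ 0.444 -0.283  0.135]
 [ 0.444 -0.287  0.135]
 [ 0.44  -0.283  0.116]
 [ 0.44  -0.284  0.133]
 [ 0.441 -0.287  0.135]
 [ 0.436 -0.285  0.102]
 [ 0.437 -0.289  0.102]
 [ 0.433 -0.285  0.103]]
plane z sample -0.00019659562911739735
```

View pics/c1.png

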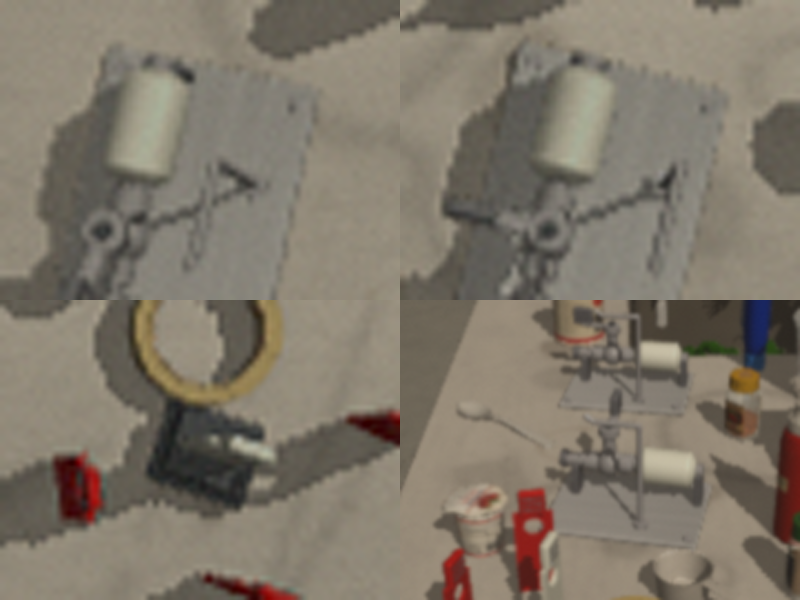

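Crop shows: the left stand (top px ~(270,280)) has its handle pointing back towards the robot, so it is open and is stand_1. The right stand's handle points left (+y), so it is shut. The white tag stands in the dark rack at crop (245,445), between red look-alikes.

```bash
python3 - <<'E'
from h import *
np.set_printoptions(precision=4,suppress=True)
def pca(q):
    c=q[:,:2].mean(0);u,s,v=np.linalg.svd(q[:,:2]-c);return c,np.degrees(np.arctan2(v[0,1],v[0,0]))%180,s/np.sqrt(len(q))
t=pickle.load(open("top.pkl","rb"));P=pts(t);Z=P[...,2];im=t["image"].astype(int)
def rng(x0,y0,x1,y1,lo,hi):
    m=np.zeros(Z.shape,bool);m[y0:y1,x0:x1]=True
    return m&(Z>lo)&(Z<hi)
for nm,box in(("L",(140,145,212,225)),("R",(230,150,300,230))):
    m=rng(*box,.004,.2).astype(np.uint8);m=cv2.morphologyEx(m,cv2.MORPH_OPEN,np.ones((3,3)))
    q=P[m>0];q=P[rng(*box,.004,.013)&(m>0)]
    r_=cv2.minAreaRect((q[:,:2]*1000).astype(np.float32));print(nm,"plate",r_)
    print("  hook",pca(P[rng(*box,.145,.165)]), P[rng(*box,.145,.165)][:,2].mean())
    h=P[rng(*box,.124,.138)];h=h[np.linalg.norm(h[:,:2]-np.median(h[:,:2],0),axis=1)<.03];print("  handle",pca(h),len(h))
m=rng(310,195,350,225,.125,.15)&(P[...,1]<-.35);print("tag",pca(P[m]),m.sum())
w=(im.min(2)>110);m2=m&w;print("tagwhite",pca(P[m2]) if m2.sum()>4 else 0,m2.sum())
q=P[rng(310,190,352,232,.022,.045)];q=q[(q[:,0]<.53)];print("rack",cv2.minAreaRect((q[:,:2]*1000).astype(np.float32)),q.min(0),q.max(0))
# side view white tag
s=pickle.load(open("side.pkl","rb"));S=pts(s);I=s["image"].astype(int)
mm=(I.min(2)>120)&(I.max(2)-I.min(2)<45)&(np.abs(S[...,0]-.48)<.05)&(np.abs(S[...,1]+.38)<.05)&(S[...,2]>.03)
q=S[mm];print("side",len(q),q.mean(0),pca(q),q.min(0),q.max(0))
g=q[q[:,2]>.12];print(pca(g) if len(g)>4 else g)
mm=(np.abs(S[...,0]-.548)<.06)&(np.abs(S[...,1]-.195)<.03)&(S[...,2]>.14);print("side hook L",pca(S[mm]),S[mm][:,2].mean(),mm.sum())
# tall obstacles in the area
ob=Z>.05
print([(k,P[ob&(abs(P[...,1]-k)<.03)&(P[...,0]<.8)&(P[...,0]>.3)][:,[0,2]].max(0).tolist()) for k in np.arange(-.45,.4,.06) if (ob&(abs(P[...,1]-k)<.03)&(P[...,0]<.8)&(P[...,0]>.3)).any()])
E
```

```text
L plate ((561.980224609375, 237.358154296875), (150.05154418945312, 199.9087371826172), 79.96466064453125)
  hook (array([0.5467, 0.1946]), np.float64(169.6824043429249), array([0.0208, 0.0021])) 0.15324861532829032
  handle (array([0.4888, 0.2839]), np.float64(158.13849306350943), array([0.0095, 0.0031])) 29
R plate ((560.1119995117188, -118.35396575927734), (149.51181030273438, 201.66543579101562), 77.3661117553711)
  hook (array([ 0.5426, -0.1604]), np.float64(167.765670120219), array([0.0203, 0.002 ])) 0.15414533963813937
  handle (array([ 0.5453, -0.0391]), np.float64(76.04589571579845), array([0.0097, 0.0031])) 26
tag (array([ 0.4804, -0.3825]), np.float64(73.94259168439652), array([0.0088, 0.0032])) 27
tagwhite (array([ 0.4812, -0.385 ]), np.float64(75.22171498902823), array([0.0082, 0.0022])) 16
rack ((492.12353515625, -380.90869140625), (76.24655151367188, 70.72793579101562), 1.4216619729995728) [ 0.4543 -0.4162  0.0221] [ 0.5299 -0.3446  0.0438]
side 71 [ 0.4801 -0.3876  0.1194] (array([ 0.4801, -0.3876]), np.float64(73.5827585055748), array([0.0101, 0.0017])) [ 0.4741 -0.4
[... 559 characters left out ...]
2149311053797]), (np.float64(-0.15000000000000002), [0.7956816319528738, 0.2176026363289219]), (np.float64(-0.09000000000000002), [0.6562614106254276, 1.468280303558955]), (np.float64(-0.030000000000000027), [0.799079236093867, 0.1366726435380643]), (np.float64(0.02999999999999997), [0.7996327824597468, 0.10888179858376544]), (np.float64(0.09000000000000002), [0.7988632589744833, 0.11022516742338967]), (np.float64(0.2099999999999999), [0.6550356768507981, 0.1611831795398456]), (np.float64(0.26999999999999996), [0.6583929132110623, 0.13615871477925143]), (np.float64(0.33), [0.7973789941892527, 0.19875688845720957]), (np.float64(0.38999999999999996), [0.7854083525992226, 0.19383708154028112])]
```

>>> apply_moves([
  {"dp": [0,0,0.04],"yaw": 0},
  {"dp": [0,0,0.08],"yaw": 0},
  {"dp": [0,0,0.12],"yaw": 0},
  {"dp": [0.02,-0.03,0.13],"yaw": 0},
  {"dp": [0.042,-0.057,0.13],"yaw": 0},
  {"dp": [0.064,-0.086,0.13],"yaw": 0},
  {"dp": [0.086,-0.116,0.13],"yaw": 0},
  {"dp": [0.108,-0.146,0.13],"yaw": 0},
  {"dp": [0.13,-0.175,0.13],"yaw": 0},
  {"dp": [0.152,-0.205,0.13],"yaw": 0},
  {"dp": [0.174,-0.235,0.13],"yaw": 0},
  {"dp": [0.196,-0.265,0.13],"yaw": 0},
  {"dp": [0.218,-0.295,0.12],"yaw": 0},
  {"dp": [0.24,-0.324,0.09],"yaw": 0},
  {"dp": [0.26,-0.351,0.06],"yaw": 0},
  {"dp": [0.26,-0.351,0.03],"yaw": 0},
  {"dp": [0.26,-0.351,0.0],"yaw": 0},
  {"dp": [0.26,-0.351,-0.03],"yaw": 0},
  {"dp": [0.26,-0.351,-0.03],"yaw": 0},
  {"dp": [0.26,-0.351,-0.03],"yaw": 0},
], grip=-0.1, squeeze=10)

```text
time_s: 1.77
tcp_pos: [0.4877, 0.2835, 0.2177]
eef_rot: [179.8, 0.1, -19.8]
contact_force: [0.0, 0.6, 1.4]
gripper_width: 0.0479
gripper_force: 0.0
```

>>> apply_moves([
  {"dp": [0,0,-0.03],"yaw": 0},
  {"dp": [0,0,-0.06],"yaw": 0},
  {"dp": [0,0,-0.08],"yaw": 0},
  {"dp": [0,0,-0.091],"yaw": 0},
  {"dp": [0,0,-0.091],"yaw": 0},
  {"dp": [0,0,-0.091],"yaw": 0},
])

```text
time_s: 2.27
tcp_pos: [0.489, 0.2852, 0.1292]
eef_rot: [-179.9, -0.1, -19.7]
contact_force: [0.0, -0.3, 0.3]
gripper_width: 0.0477
gripper_force: 0.0
```

>>> apply_moves([
  {"dp": [0,0,0],"yaw": 0},
  {"dp": [0,0,0],"yaw": 0},
  {"dp": [0,0,0],"yaw": 0},
  {"dp": [0,0,0],"yaw": 0},
  {"dp": [0,0,0],"yaw": 0},
  {"dp": [0,0,0],"yaw": 0},
  {"dp": [0,0,0],"yaw": 0},
  {"dp": [0,0,0],"yaw": 0},
], grip=1, squeeze=8)

```text
time_s: 2.93
tcp_pos: [0.4883, 0.2844, 0.1278]
eef_rot: [-180.0, -0.0, -19.7]
contact_force: [-0.5, -0.0, 1.3]
gripper_width: 0.011
gripper_force: 8.0
```

```bash
python3 -c "
import numpy as np
for d in list(range(5,80,5))+[78,80,81,83]:
    a=np.radians(160.6-d);b=np.radians(160.6);r=.0515
    print(d,(r*(np.cos(a)-np.cos(b))).round(4),(r*(np.sin(a)-np.sin(b))).round(4))"
```

```text
5 0.0017 0.0042
10 0.0037 0.0082
15 0.0061 0.012
20 0.0088 0.0156
25 0.0118 0.0189
30 0.0151 0.022
35 0.0186 0.0248
40 0.0224 0.0272
45 0.0263 0.0293
50 0.0305 0.0311
55 0.0347 0.0325
60 0.0391 0.0335
65 0.0436 0.0341
70 0.048 0.0344
75 0.0525 0.0342
78 0.0552 0.034
80 0.057 0.0337
81 0.0579 0.0335
83 0.0596 0.0332
```

>>> apply_moves([
  {"dp": [0.0017,0.0042,0],"yaw": -5},
  {"dp": [0.0037,0.0082,0],"yaw": -10},
  {"dp": [0.0061,0.012,0],"yaw": -15},
  {"dp": [0.0088,0.0156,0],"yaw": -20},
  {"dp": [0.0118,0.0189,0],"yaw": -25},
  {"dp": [0.0151,0.022,0],"yaw": -30},
  {"dp": [0.0186,0.0248,0],"yaw": -35},
  {"dp": [0.0224,0.0272,0],"yaw": -40},
  {"dp": [0.0263,0.0293,0],"yaw": -45},
  {"dp": [0.0305,0.0311,0],"yaw": -50},
  {"dp": [0.0347,0.0325,0],"yaw": -55},
  {"dp": [0.0391,0.0335,0],"yaw": -60},
  {"dp": [0.0436,0.0341,0],"yaw": -65},
  {"dp": [0.048,0.0344,0],"yaw": -70},
  {"dp": [0.0525,0.0342,0],"yaw": -75},
  {"dp": [0.0525,0.0342,0],"yaw": -75},
  {"dp": [0.0525,0.0342,0],"yaw": -75},
])

```text
time_s: 4.35
tcp_pos: [0.5407, 0.3178, 0.1277]
eef_rot: [180.0, -0.1, -94.8]
contact_force: [-0.8, -2.5, 4.1]
gripper_width: 0.011
gripper_force: 8.1
```

>>> apply_moves([
  {"dp": [0.0027,-0.0002,0],"yaw": -3},
  {"dp": [0.0045,-0.0005,0],"yaw": -5},
  {"dp": [0.0054,-0.0007,0],"yaw": -6},
  {"dp": [0.0054,-0.0007,0],"yaw": -6},
])

```text
time_s: 4.68
tcp_pos: [0.5447, 0.3172, 0.1276]
eef_rot: [179.9, -0.1, -100.8]
contact_force: [-7.7, -1.4, 7.5]
gripper_width: 0.0109
gripper_force: 8.0
```

>>> apply_moves([
  {"dp": [0.001,-0.0001,0],"yaw": -1},
  {"dp": [0.0018,-0.0003,0],"yaw": -2},
  {"dp": [0.0018,-0.0003,0],"yaw": -2},
  {"dp": [0.0018,-0.0003,0],"yaw": -2},
])

```text
time_s: 5.02
tcp_pos: [0.545, 0.3169, 0.1274]
eef_rot: [179.8, -0.1, -102.7]
contact_force: [-14.3, 0.8, 9.9]
gripper_width: 0.0119
gripper_force: 8.0
```

>>> apply_moves([
  {"dp": [-0.002,0,0],"yaw": 0},
  {"dp": [-0.002,0,0],"yaw": 0},
  {"dp": [-0.002,0,0],"yaw": 0},
  {"dp": [-0.002,0,0],"yaw": 0},
  {"dp": [-0.002,0,0.03],"yaw": 0},
  {"dp": [-0.002,0,0.07],"yaw": 0},
  {"dp": [-0.03,-0.02,0.11],"yaw": 6},
  {"dp": [-0.05,-0.04,0.14],"yaw": 12},
  {"dp": [-0.07,-0.07,0.16],"yaw": 18},
  {"dp": [-0.09,-0.11,0.17],"yaw": 24},
  {"dp": [-0.1,-0.15,0.17],"yaw": 30},
  {"dp": [-0.1,-0.19,0.17],"yaw": 36},
  {"dp": [-0.1,-0.23,0.17],"yaw": 42},
  {"dp": [-0.1,-0.23,0.17],"yaw": 42},
], grip=-0.2)

```text
time_s: 6.18
tcp_pos: [0.4468, 0.0833, 0.2984]
eef_rot: [-179.9, -0.0, -60.3]
contact_force: [0.3, -0.5, -1.3]
gripper_width: 0.0525
gripper_force: 0.0
```

```bash
python3 - <<'E'
from h import *
np.set_printoptions(precision=4,suppress=True)
t=grab("top");pickle.dump(t,open("top2.pkl","wb"));P=pts(t);Z=P[...,2]
def pca(q):
    c=q[:,:2].mean(0);u,s,v=np.linalg.svd(q[:,:2]-c);return c,np.degrees(np.arctan2(v[0,1],v[0,0]))%180,s/np.sqrt(len(q))
piv=np.array([.5369,.2673])
m=(Z>.122)&(Z<.14)&(np.linalg.norm(P[...,:2]-piv,axis=2)<.085)&(P[...,1]>.24)
c,a,s=pca(P[m]);d=c-piv;print("handle",c,a,s,"angle",np.degrees(np.arctan2(d[1],d[0])),m.sum())
m=(Z>.122)&(Z<.14)&(np.linalg.norm(P[...,:2]-[.545,-.039],axis=2)<.03);print("handle2",pca(P[m]))
print(get_state()["tcp_pos"],get_state()["eef_rot"])
E
```

```text
handle [0.5453 0.3165] 79.54782180976558 [0.0094 0.0032] angle 80.3432767372669 26
handle2 (array([ 0.5453, -0.039 ]), np.float64(78.39864451227903), array([0.0096, 0.0034]))
[0.4473 0.084  0.2983] [-179.9195   -0.0068  -60.8055]
```

```bash
python3 - <<'E'
from h import *
np.set_printoptions(precision=4,suppress=True)
t=pickle.load(open("top2.pkl","rb"));P=pts(t);Z=P[...,2];I=t["image"].astype(int)
near=np.linalg.norm(P[...,:2]-[.482,-.383],axis=2)<.055
dark=(I.max(2)<85)&near&(Z>.018)&(Z<.05)
dark=cv2.morphologyEx(dark.astype(np.uint8),cv2.MORPH_OPEN,np.ones((2,2)))>0
v,u=np.nonzero(dark);q=onplane(t,np.c_[u,v],.032)
print("rack",cv2.minAreaRect((q[:,:2]*1000).astype(np.float32)),len(q))
w=(I.min(2)>110)&near&(Z>.132)
v,u=np.nonzero(w);q=onplane(t,np.c_[u,v],.14);print("grip",cv2.minAreaRect((q[:,:2]*1000).astype(np.float32)),q.mean(0),len(q))
g=near&(Z>.132);q=P[g];print("depth top",cv2.minAreaRect((q[:,:2]*1000).astype(np.float32)),q.mean(0))
m=near;y0,x0=np.argwhere(m).min(0);y1,x1=np.argwhere(m).max(0)
cv2.imwrite("pics/c2.png",cv2.resize(t["image"][y0:y1,x0:x1,::-1],None,fx=14,fy=14,interpolation=cv2.INTER_CUBIC));print(x0,y0,x1,y1)
E
```

```text
rack ((477.28662109375, -386.3106994628906), (60.35151672363281, 45.67890548706055), 73.0759506225586) 137
grip ((480.8826599121094, -384.0590515136719), (26.926868438720703, 8.09946060180664), 77.4861068725586) [ 0.4808 -0.3845  0.14  ] 18
depth top ((480.7759704589844, -383.9664611816406), (28.073476791381836, 10.090112686157227), 72.75730895996094) [ 0.4808 -0.3835  0.1391]
317 197 343 223
```

View pics/c2.png

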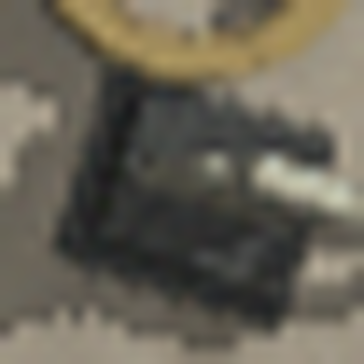

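The white grip is at crop (310,185), standing in the dark rack. Moving above it.

>>> apply_moves([
  {"dp": [0.003,-0.03,0],"yaw": -4},
  {"dp": [0.005,-0.065,0],"yaw": -8},
  {"dp": [0.008,-0.1,0],"yaw": -12},
  {"dp": [0.01,-0.135,0],"yaw": -16},
  {"dp": [0.013,-0.17,0],"yaw": -20},
  {"dp": [0.015,-0.205,0],"yaw": -24},
  {"dp": [0.018,-0.24,0],"yaw": -28},
  {"dp": [0.02,-0.275,0],"yaw": -31},
  {"dp": [0.023,-0.31,0],"yaw": -34},
  {"dp": [0.025,-0.345,0],"yaw": -37},
  {"dp": [0.028,-0.38,0],"yaw": -40},
  {"dp": [0.03,-0.415,0],"yaw": -43},
  {"dp": [0.032,-0.45,0],"yaw": -46},
  {"dp": [0.033,-0.471,-0.02],"yaw": -46},
  {"dp": [0.033,-0.471,-0.05],"yaw": -46},
  {"dp": [0.033,-0.471,-0.08],"yaw": -46},
  {"dp": [0.033,-0.471,-0.1],"yaw": -46},
  {"dp": [0.033,-0.471,-0.1],"yaw": -46},
  {"dp": [0.033,-0.471,-0.1],"yaw": -46},
])

```text
time_s: 7.82
tcp_pos: [0.4809, -0.3836, 0.1967]
eef_rot: [179.9, -0.0, -106.8]
contact_force: [0.9, 0.2, -0.1]
gripper_width: 0.0528
gripper_force: 0.0
```

>>> apply_moves([
  {"dp": [0,0,-0.03],"yaw": 0},
  {"dp": [0,0,-0.05],"yaw": 0},
  {"dp": [0,0,-0.058],"yaw": 0},
  {"dp": [0,0,-0.058],"yaw": 0},
  {"dp": [0,0,-0.058],"yaw": 0},
])

```text
time_s: 8.23
tcp_pos: [0.4819, -0.384, 0.1412]
eef_rot: [-179.9, -0.0, -106.7]
contact_force: [0.5, -0.2, 1.5]
gripper_width: 0.0525
gripper_force: 0.0
```

>>> apply_moves([
  {"dp": [0,0,0],"yaw": 0},
  {"dp": [0,0,0],"yaw": 0},
  {"dp": [0,0,0],"yaw": 0},
  {"dp": [0,0,0],"yaw": 0},
  {"dp": [0,0,0],"yaw": 0},
  {"dp": [0,0,0],"yaw": 0},
  {"dp": [0,0,0],"yaw": 0},
  {"dp": [0,0,0],"yaw": 0},
  {"dp": [0,0,0],"yaw": 0},
], grip=1, squeeze=20)

```text
time_s: 8.98
tcp_pos: [0.4808, -0.3836, 0.1396]
eef_rot: [180.0, -0.0, -106.8]
contact_force: [0.0, 0.5, 1.7]
gripper_width: 0.0097
gripper_force: 20.0
```

>>> apply_moves([
  {"dp": [0,0,0.005],"yaw": 0},
  {"dp": [0,0,0.012],"yaw": 0},
  {"dp": [0,0,0.02],"yaw": 0},
  {"dp": [0,0,0.03],"yaw": 0},
  {"dp": [0,0,0.05],"yaw": 0},
  {"dp": [0,0,0.08],"yaw": 0},
  {"dp": [0,0,0.11],"yaw": 0},
  {"dp": [0,0,0.14],"yaw": 0},
  {"dp": [0,0,0.17],"yaw": 0},
  {"dp": [0,0.01,0.19],"yaw": 0},
  {"dp": [0,0.03,0.2],"yaw": 1},
  {"dp": [0,0.06,0.2],"yaw": 2},
  {"dp": [0,0.09,0.2],"yaw": 3},
  {"dp": [0,0.12,0.2],"yaw": 4},
  {"dp": [0,0.15,0.2],"yaw": 5},
  {"dp": [0,0.18,0.2],"yaw": 6.5},
  {"dp": [0,0.21,0.2],"yaw": 6.5},
  {"dp": [0,0.24,0.2],"yaw": 6.5},
  {"dp": [0,0.27,0.2],"yaw": 6.5},
  {"dp": [0,0.3,0.2],"yaw": 6.5},
])

```text
time_s: 10.65
tcp_pos: [0.4804, -0.0822, 0.3409]
eef_rot: [-179.9, 0.0, -100.3]
contact_force: [0.5, 1.1, 0.1]
gripper_width: 0.01
gripper_force: 20.0
```

>>> apply_moves([
  {"dp": [0,0.03,0],"yaw": 0},
  {"dp": [0,0.06,0],"yaw": 0},
  {"dp": [0,0.09,0],"yaw": 0},
  {"dp": [-0.003,0.12,0],"yaw": 0},
  {"dp": [-0.005,0.15,0],"yaw": 0},
  {"dp": [-0.007,0.18,0],"yaw": 0},
  {"dp": [-0.009,0.21,0],"yaw": 0},
  {"dp": [-0.01,0.24,0],"yaw": 0},
  {"dp": [-0.012,0.27,0],"yaw": 0},
  {"dp": [-0.012,0.285,0],"yaw": 0},
  {"dp": [-0.012,0.292,0],"yaw": 0},
  {"dp": [-0.012,0.292,0],"yaw": 0},
  {"dp": [-0.012,0.292,0],"yaw": 0},
])

```text
time_s: 11.73
tcp_pos: [0.4688, 0.208, 0.3399]
eef_rot: [-180.0, -0.0, -100.2]
contact_force: [0.4, -0.1, 0.3]
gripper_width: 0.0098
gripper_force: 20.0
```

```bash
python3 - <<'E'
from h import *
np.set_printoptions(precision=4,suppress=True)
s=grab("side");S=pts(s);st=get_state();print(st["tcp_pos"],st["eef_rot"],st["gripper_width"])
tc=st["tcp_pos"];I=s["image"].astype(int)
m=(np.linalg.norm(S[...,:2]-tc[:2],axis=2)<.05)&(S[...,2]<tc[2]-.02)&(S[...,2]>tc[2]-.2)
q=S[m];print(m.sum(),[ (round(z,3),q[abs(q[:,2]-z)<.005].mean(0),(abs(q[:,2]-z)<.005).sum()) for z in np.arange(tc[2]-.14,tc[2]-.02,.012) if (abs(q[:,2]-z)<.005).any()])
h=(np.abs(S[...,0]-.548)<.06)&(np.abs(S[...,1]-.195)<.03)&(S[...,2]>.14)&(S[...,2]<.165);print(S[h].mean(0))
im=s["image"][60:210,150:350,::-1]
cv2.imwrite("pics/c3.png",cv2.resize(im,(800,600),interpolation=cv2.INTER_CUBIC))
E
```

```text
[0.4688 0.2076 0.3399] [-179.9926    0.0031 -100.2748] 0.010048494680601632
170 [(np.float64(0.212), array([0.4677, 0.2027, 0.2121]), np.int64(13)), (np.float64(0.224), array([0.4675, 0.2007, 0.2243]), np.int64(14)), (np.float64(0.236), array([0.4676, 0.2017, 0.2346]), np.int64(13)), (np.float64(0.248), array([0.4671, 0.1996, 0.2484]), np.int64(12)), (np.float64(0.26), array([0.4672, 0.2002, 0.2611]), np.int64(11)), (np.float64(0.272), array([0.4665, 0.1993, 0.2722]), np.int64(14)), (np.float64(0.284), array([0.467 , 0.2027, 0.284 ]), np.int64(17)), (np.float64(0.296), array([0.4672, 0.2057, 0.2958]), np.int64(13)), (np.float64(0.308), array([0.4671, 0.201 , 0.3076]), np.int64(12))]
[0.5432 0.1921 0.1494]
```

View pics/c3.png

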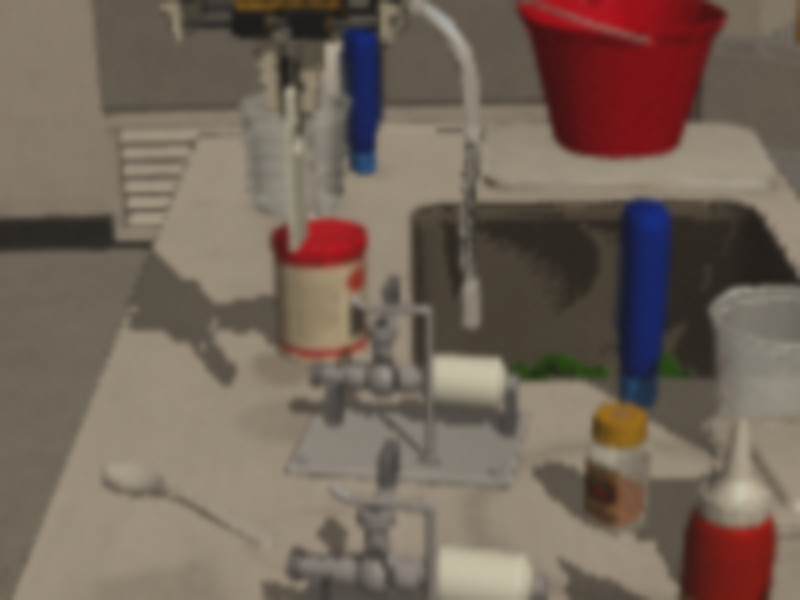

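The tag hangs straight down from the jaws at crop (295,170). The hook tip of stand 1 is at (360,305) and its handle at (390,290). Lowering the tag before the hook tip.

>>> apply_moves([
  {"dp": [0,0,-0.03],"yaw": 0},
  {"dp": [0,0,-0.06],"yaw": 0},
  {"dp": [0,0,-0.09],"yaw": 0},
  {"dp": [0,0,-0.115],"yaw": 0},
  {"dp": [0,0,-0.13],"yaw": 0},
  {"dp": [0,0,-0.138],"yaw": 0},
  {"dp": [0,0,-0.138],"yaw": 0},
  {"dp": [0,0,-0.138],"yaw": 0},
  {"dp": [0,0,-0.138],"yaw": 0},
])

```text
time_s: 12.53
tcp_pos: [0.4697, 0.2086, 0.203]
eef_rot: [-179.9, 0.1, -100.3]
contact_force: [0.4, 0.0, -0.1]
gripper_width: 0.0097
gripper_force: 20.0
```

>>> apply_moves([
  {"dp": [0.01,-0.0018,0],"yaw": 0},
  {"dp": [0.02,-0.0036,0],"yaw": 0},
  {"dp": [0.025,-0.0045,0],"yaw": 0},
  {"dp": [0.03,-0.0054,0],"yaw": 0},
  {"dp": [0.035,-0.0063,0],"yaw": 0},
  {"dp": [0.039,-0.0071,0],"yaw": 0},
  {"dp": [0.043,-0.0078,0],"yaw": 0},
  {"dp": [0.047,-0.0085,0],"yaw": 0},
  {"dp": [0.05,-0.009,0],"yaw": 0},
  {"dp": [0.05,-0.009,0],"yaw": 0},
  {"dp": [0.05,-0.009,0],"yaw": 0},
])

```text
time_s: 13.45
tcp_pos: [0.5189, 0.1994, 0.2014]
eef_rot: [180.0, -0.0, -100.3]
contact_force: [-0.6, -0.3, -0.9]
gripper_width: 0.0099
gripper_force: 20.0
```

```bash
python3 - <<'E'
from h import *
s=grab("side");t=grab("top");print(get_state()["tcp_pos"])
a=cv2.resize(s["image"][95:185,205:295,::-1],(400,400),interpolation=cv2.INTER_CUBIC)
b=cv2.resize(t["image"][140:230,140:230,::-1],(400,400),interpolation=cv2.INTER_CUBIC)
cv2.imwrite("pics/c4.png",np.hstack([a,b]))
E
```

```text
[0.51871122 0.1994378  0.20152989]
```

View pics/c4.png

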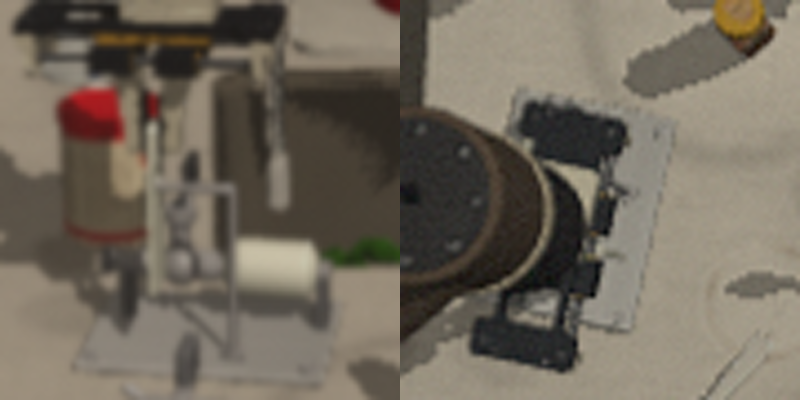

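The tag (left crop x~155) is at the tip of the hook rod (y~185) with no contact force, so the tip has entered the eye. Going on.

>>> apply_moves([
  {"dp": [0.005,-0.0009,0],"yaw": 0},
  {"dp": [0.01,-0.0018,0],"yaw": 0},
  {"dp": [0.015,-0.0027,0],"yaw": 0},
  {"dp": [0.02,-0.0036,0],"yaw": 0},
  {"dp": [0.025,-0.0045,0],"yaw": 0},
  {"dp": [0.03,-0.0054,0],"yaw": 0},
  {"dp": [0.034,-0.0061,0],"yaw": 0},
  {"dp": [0.034,-0.0061,0],"yaw": 0},
  {"dp": [0.034,-0.0061,0],"yaw": 0},
])

```text
time_s: 14.3
tcp_pos: [0.553, 0.1932, 0.2013]
eef_rot: [180.0, -0.0, -100.3]
contact_force: [-0.6, 0.8, -1.6]
gripper_width: 0.0098
gripper_force: 20.0
```

```bash
python3 - <<'E'
from h import *
s=grab("side");print(get_state()["tcp_pos"],get_state()["contact_force"])
cv2.imwrite("pics/c5.png",cv2.resize(s["image"][100:180,205:295,::-1],(720,600),interpolation=cv2.INTER_CUBIC))
E
```

```text
[0.55281687 0.19322175 0.20138344] [-0.82838595 -0.21668823 -0.79168794]
```

View pics/c5.png

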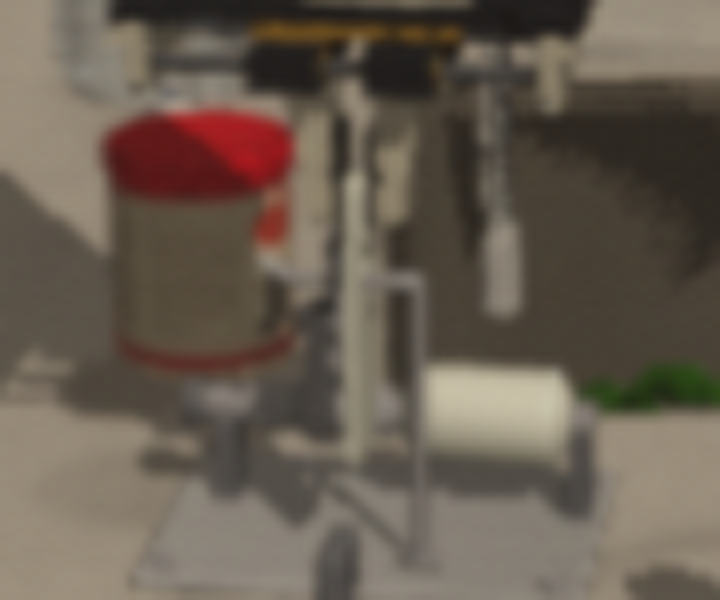

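The rod shows on both sides of the tag (x 270–340 and 370–420, y~280), so it is threaded. Lowering and releasing.

>>> apply_moves([
  {"dp": [0,0,-0.003],"yaw": 0},
  {"dp": [0,0,-0.006],"yaw": 0},
  {"dp": [0,0,-0.009],"yaw": 0},
  {"dp": [0,0,-0.011],"yaw": 0},
  {"dp": [0,0,-0.011],"yaw": 0},
  {"dp": [0,0,-0.011],"yaw": 0},
])

```text
time_s: 14.85
tcp_pos: [0.5527, 0.1933, 0.1904]
eef_rot: [180.0, -0.0, -100.2]
contact_force: [0.6, 1.0, -0.3]
gripper_width: 0.0097
gripper_force: 20.0
```

>>> apply_moves([
  {"dp": [0,0,0],"yaw": 0},
  {"dp": [0,0,0],"yaw": 0},
  {"dp": [0,0,0],"yaw": 0},
  {"dp": [0,0,0],"yaw": 0},
  {"dp": [0,0,0],"yaw": 0},
  {"dp": [0,0,0],"yaw": 0},
  {"dp": [0,0,0],"yaw": 0},
  {"dp": [0,0,0],"yaw": 0},
], grip=0.3)

```text
time_s: 15.52
tcp_pos: [0.5529, 0.1933, 0.1906]
eef_rot: [-180.0, 0.0, -100.3]
contact_force: [0.5, 1.1, -0.7]
gripper_width: 0.0308
gripper_force: 0.0
```

>>> apply_moves([
  {"dp": [0,0,0.008],"yaw": 0},
  {"dp": [0,0,0.02],"yaw": 0},
  {"dp": [0,0,0.04],"yaw": 0},
  {"dp": [0,0,0.07],"yaw": 0},
  {"dp": [0,0,0.1],"yaw": 0},
  {"dp": [-0.02,-0.03,0.13],"yaw": 0},
  {"dp": [-0.04,-0.06,0.14],"yaw": 0},
  {"dp": [-0.06,-0.09,0.14],"yaw": 0},
  {"dp": [-0.08,-0.12,0.14],"yaw": 0},
  {"dp": [-0.09,-0.15,0.14],"yaw": 0},
  {"dp": [-0.09,-0.18,0.14],"yaw": 0},
  {"dp": [-0.09,-0.21,0.14],"yaw": 0},
  {"dp": [-0.09,-0.21,0.14],"yaw": 0},
  {"dp": [-0.09,-0.21,0.14],"yaw": 0},
  {"dp": [-0.09,-0.21,0.14],"yaw": 0},
  {"dp": [-0.09,-0.21,0.14],"yaw": 0},
])

```text
time_s: 16.85
tcp_pos: [0.463, -0.0161, 0.3308]
eef_rot: [-180.0, 0.0, -100.2]
contact_force: [0.1, -0.3, 0.2]
gripper_width: 0.0304
gripper_force: 0.0
```

```bash
python3 - <<'E'
from h import *
s=grab("side");t=grab("top")
a=cv2.resize(s["image"][95:185,205:295,::-1],(400,400),interpolation=cv2.INTER_CUBIC)
b=cv2.resize(t["image"][145:225,140:220,::-1],(400,400),interpolation=cv2.INTER_CUBIC)
cv2.imwrite("pics/c6.png",np.hstack([a,b]))
P=pts(t);Z=P[...,2];piv=np.array([.5369,.2673])
m=(Z>.122)&(Z<.14)&(np.linalg.norm(P[...,:2]-piv,axis=2)<.085)&(P[...,1]>.28)
d=P[m][:,:2].mean(0)-piv;print(np.degrees(np.arctan2(d[1],d[0])),m.sum())
E
```

```text
80.21596404009267 28
```

View pics/c6.png

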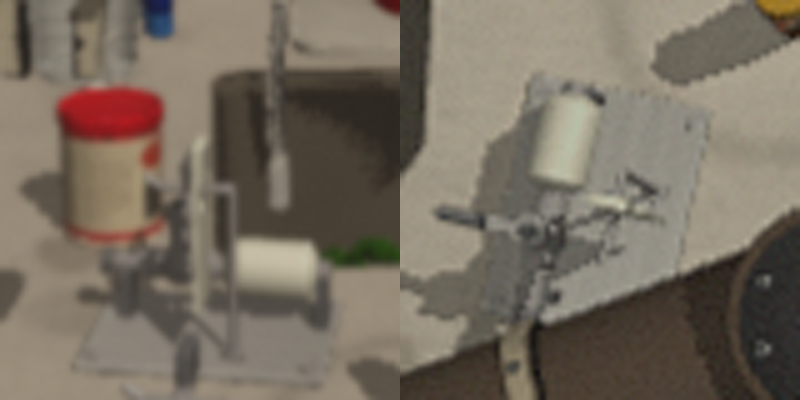

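The tag hangs on stand 1's hook (left crop (200,220), right crop (610,205)), and the handle is square across the pipe at (460,215). The arm is clear, so I'm handing in.

```bash
python3 -c "
from plant import r
print(r.close_job())"
```

```text
the job is handed in; nothing more can be done
None
```

Stand 1's valve is shut at its stop, the white tag hangs by its eye on that stand's hook, and the job was handed in at about 17 s with the arm clear.

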